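Lock the vial carrier onto the bench shaker

ROBOT

A 6-joint arm with a two-finger parallel gripper is mounted at the origin on a cart in front of the work surface, level with it; the furniture and walls round the work are solid. World frame = base frame: x ahead of the robot, y to its left, z up, the work surface at z = 0. Lengths are in m, angles in rad, forces in N, time in s.
With the tool pointing down it reaches from about 0.3 to 0.775 m from the base axis. Payload 14.6 kg.
Tool frame: the origin (TCP) lies at the very end of the fingers, on their centre line; the grasp point (between the pads) lies 19 mm behind it (tcp_to_grasp is the distance from the TCP to the grasp point, in m); z points along the fingers, y is the line along which they close (so a half turn about z gives the same grasp; the last joint's range is limited). The gripper opens to 94 mm and grips with 3 to 60 N. Pads are 16 mm wide; open, the fingers measure 119 mm over their backs; the gripper's body (75 mm by 177 mm) begins 78 mm behind the grasp point.
Start: joints at [1.187, 0.3, 1.521, -0, 1.321, -0.067], TCP at [0.171, 0.523, 0.205] pointing down, gripper open.
Joint ranges: [-3.03, 3.03], [-0.79, 2.21], [0.23, 2.52], [-1.04, 4.18], [0, 3.07], [-2.55, 2.55]. Speed limits (rad/s): [2.22, 2.22, 2.57, 3.14, 3.14, 3.14].

INTERFACE

Orientations are given as [roll, pitch, yaw] about the fixed x, y, z axes, in that order (R = Rz(yaw) Ry(pitch) Rx(roll)).
In Python, from cell import * gives the robot as it stands.
- The arm moves only by the tool arm_command, never from a script. Its argument "deltas" is a list that holds one entry, the list of rows, each a list of 7 numbers: the shift along the tool's x, y, z scaled (see below), then the turn, a rotation vector about the tool's x, y, z scaled (see below), then the opening, from 0 (shut) to 1 (fully open). In form: [[[dx, dy, dz, rx, ry, rz, gripper], ...]]. A call has 1 to 8 rows; each row shifts and turns the commanded pose from where the row before left it, along the tool's axes as they then stand; what a row does not reach is not made up. The controller multiplies each number of a shift by 0.3 m and each number of a turn by pi/4 rad. A row lasts 1/8 s, in which the tool goes at most 62.5 mm and 10.7 degrees, less where a joint would pass 70% of its speed; a pose out of reach is approached as far as the arm can. A call with a number of a shift or a turn outside -1 to 1 is refused whole. A call with a gripper value outside its range is refused whole. The fingers move at their own pace and stop on an object; "force" is the grip in N (left out, the last holds). Time passes only in rows, so rows that do not move let the fingers close. It gives the time, the measured TCP pose, the force, the opening and the grip force at its end, in the units of the state.
- state(): the state, without advancing time (a new reading comes with each control period).
- get_image(name): name is "scene" or "side" or "wrist"; returns (picture, depth): 480x640x3 uint8, red, green, blue; 480x640 float32, m along the optical axis (not along the pixel's ray), 0 where there is no reading.
- get_calibration(name): a dict with "intrinsics" (3x3 intrinsics, pixels), "R" (3x3) and "t" (3): a world point X has camera coordinates R X + t. Camera axes: x right, y down, z forward; pixel columns grow to the right and rows downward; lengths in m; the calibration is good to about 2 mm. A picture is of the moment at which its call begins: read the wrist's pose just before it. get_calibration takes no time and is no camera call; for the wrist camera it gives the pose at the moment of the call.
- hand_in(): hands the job in; it is judged then, once.
Trained networks look in the newest picture that a camera, given by its name, has taken for a name from the list of things; names that differ only in an ending like _2 or _b are one class to them, and where a whole thing is asked for, a point or a joint stands for the part that bears it (a point fixed in the world has none). Each returns a list of dicts, best first, with "p" (0 to 1); they miss things now and then, are a little off and sometimes report something else, mostly with a low value. They report only what shows in the picture. A call takes as long as a camera call.
- search_frame(label, camera): "location" ([x, y, z] in m, in world coordinates, good to about 4 mm: the middle of the surface that is visible of it).
The state is a dict: "time_s": time; "q": joint angles; "qvel": joint speeds; "tau": joint torques, N m; "eef_pos": TCP position; "orientation": TCP orientation; "wrist_force": force on the tool from outside, world axes, zero at the start; "moment": the same for the moment, N m; "finger_gap": finger opening in m; "finger_force": force on a finger pad.
Only numpy, scipy, OpenCV 4.12 (cv2) and the standard library are available. Lean on these libraries where they do the work, as an engineer would, in place of code of your own. Each camera call takes 0.05 s, during which the arm holds its last target. There are 200 camera calls.

TASK

Pick up the vial carrier by its handle, lower it over the four screw heads on the shaker's sliding deck so that its plate lies flat on the deck, then push it to the right (as seen from the shaker's front panel), away from the spring catch, until the slots are fully home and the catch has sprung up behind the plate. Keep the vials upright, press and push only lightly, leave the things standing around alone, and let go.

Things in the scene. Friction and masses are not known exactly. Their poses are not given: they have to be found in the camera images.
- shaker: White bench shaker, fixed, 186 x 150 mm, origin: centre of its underside. Front panel (knobs, display) on its -y side; its x axis points right for one facing the panel: the way the carrier is pushed home. On top a bare aluminium deck 176 x 136 mm (x from -94 to +82 mm of the deck's centre), its top face 74 mm above the origin, level. It slides along x on rods; motor off.
- stroke_mid (a point): Point fixed to the shaker, 74 mm above its origin: where the deck's centre is at mid-stroke. The deck slides 18 mm either way along x, to rubber buffers, with about 2 N of drag. It starts off mid-stroke by up to 16 mm; no listed pose shows how far: see it or feel for it. Four screws at x +-48, y +-42 mm from the deck's centre: 6 mm shanks, 12 mm heads (edge chamfered 0.5 mm), 6 to 10 mm above the deck.
- carrier: Loose vial carrier, 0.35 to 0.75 kg: aluminium plate 160 (x) x 120 (y) x 4 mm, origin: centre of its underside. Two white vial blocks, vial tops 41 mm above the underside. Keyholes fit the screws when its origin is 16 mm short (-x) of the deck's centre; home: origin on the deck's centre. It starts flat on a dark mat 3 mm thick, turned under 0.5 rad from the shaker's heading, right way round.
- handle (a point): Centre of the carrier's handle, 30 mm above the plate's underside, over its origin: grey bar along the carrier's y, 14 mm thick (x), 56 mm long, 16 mm high, on posts at y +-24 mm (40 mm free between them). Grip it across x.
- keyhole (a point): Centre of one keyhole's 15 mm round entry hole, at the plate's underside, x +64, y +42 mm from the carrier's origin. The four holes are at x +64 and -32, y +-42 mm; from each a slot 8 mm wide runs 16 mm towards -x (shank stops at x +48 and -48). Screw heads pass the round hole only; 1.5 mm play all round.
- catch (a joint): Steel spring catch on the deck's -x edge, in metres, 0 = up, 0.0065 = fully down. Up, its tongue, 22 mm wide, stands 5 mm above the deck, 81.5 to 91.5 mm to the -x side of the deck's centre. The plate presses it down (under 2 N) while short of home; within the last 1.5 mm it springs up behind the plate's rear edge and locks it.
- timer: White bench timer lying on the bench, 68 x 68 x 20 mm; bystander. Origin: centre of its underside.
- tube_cutter: Small orange tube cutter lying on the bench, 36 x 67 x 20 mm; bystander. Origin: centre of its underside.
- bottle_1: Clear lab bottle with blue cap, 56 x 56 x 112 mm, standing; bystander. Origin: centre of its underside.

How it is judged:
On the way:
1. the carrier lies flat on the deck, screw heads through its holes, pressing the catch down (z of carrier in the frame of shaker between 0.07 and 0.076 m and value of joint catch above 0.003 m and angle between the x axis of carrier and the x axis of shaker, either way round below 0.06 rad), for 0.1 s.
At the end, for the whole second after the job is handed in: The carrier lies flat on the deck (within 1.5 mm), square to the shaker within 0.05 rad and centred across it within 4 mm, at rest with its origin within 22 mm of the shaker's middle along x, and the catch is up (under 1.5 mm) behind it (z of carrier in the frame of shaker between 0.0725 and 0.0755 m and x of carrier in the frame of shaker between -0.022 and 0.022 m and y of carrier in the frame of shaker between -0.004 and 0.004 m and angle between the x axis of carrier and the x axis of shaker, either way round below 0.05 rad and value of joint catch below 0.0015 m and linear speed of carrier below 0.01 m/s); the robot touches nothing.
It fails at once if the carrier is tipped more than about 30 degrees (angle between carrier's own z axis and vertical above 0.5 rad).
It fails at once if a bystander is pushed more than 30 mm (distance of any of timer, tube_cutter, bottle_1 from where it was at the start of the episode above 0.03 m).
It fails at once if the carrier is forced against the shaker with more than 40 N (contact force between carrier and shaker above 40 N).
It also fails if it takes over 58 s, if anything falls off the work surface, if the arm or the gripper's body presses on something with over 40 N, if the wrist force passes 120 N, or if a joint passes its speed limit or range.

## Working session

There is one attempt and no reset: what is moved stays moved. The work goes in short steps, Python scripts to look and compute and a tool call to move; the robot and the scene stay as the last step left them, time stands still between calls to the robot, and variables do not carry over. Pictures are saved under pics/ and viewed, at most 10 in all, crops included, and the job is handed in when it is done.

Besides the shell and the picture viewer there is one more tool, called after ">>>" as name([rows], argument=value, ...), one row to a line, values as JSON. arm_command: Moves the arm, as the interface text tells. Shifts and turns lie within -1 to 1; 1 stands for 0.3 m of shift or pi/4 rad of turn. Its arguments: {"type":"object","properties":{"deltas":{"type":"array"},"force":{"type":"number"}},"required":["deltas"]}

```bash
mkdir -p pics
cat > h.py <<'E'
from cell import *
import numpy as np, cv2
from scipy.spatial.transform import Rotation as Rn
def grab(cam,name=None):
    c=get_calibration(cam); im,d=get_image(cam)
    if name: cv2.imwrite('pics/%s.png'%name,im[:,:,::-1])
    return im,d,c
def cloud(d,c):
    K=c['intrinsics'];v,u=np.mgrid[:480,:640]
    P=np.stack([(u-K[0][2])/K[0][0]*d,(v-K[1][2])/K[1][1]*d,d],-1)
    return (P-np.array(c['t']))@np.array(c['R'])
def proj(X,c):
    x=np.array(c['R'])@np.array(X).T; x=(x.T+np.array(c['t']))@np.array(c['intrinsics']).T
    return x[...,:2]/x[...,2:]
E
python3 - <<'E'
from h import *
s=state();print({k:np.round(v,3).tolist() for k,v in s.items()})
ims=[]
for cam in ['scene','side','wrist']:
    im,d,c=grab(cam); np.savez('pics/%s0.npz'%cam,im=im,d=d,P=cloud(d,c)); ims.append(im)
    print(cam,np.round(-np.array(c['R']).T@np.array(c['t']),3))
    for l in ['shaker','carrier','handle','timer','tube_cutter','bottle_1','catch','keyhole'] :
        r=search_frame(l,cam)
        print(l,[(np.round(x['location'],3).tolist(),round(x['p'],2)) for x in r[:2]])
cv2.imwrite('pics/a.png',np.hstack([cv2.resize(i[:,:,::-1],(400,300)) for i in ims[:2]]))
cv2.imwrite('pics/scene.png',ims[0][:,:,::-1])
E
```

```text
{'time_s': 0.0, 'q': [1.187, 0.3, 1.522, -0.0, 1.321, -0.067], 'qvel': [-0.002, 0.0, 0.001, -0.001, -0.001, 0.002], 'tau': [0.002, -53.18, -35.274, 0.071, 0.024, -0.0], 'eef_pos': [0.171, 0.522, 0.205], 'orientation': [-3.14, -0.0, 2.825], 'wrist_force': [0.163, 0.544, -1.006], 'moment': [-0.001, 0.015, 0.023], 'finger_force': 0.0, 'finger_gap': 0.094}
scene [ 0.051 -0.617  0.701]
shaker [([0.514, 0.299, 0.076], 0.75)]
carrier [([0.435, 0.133, 0.008], 0.89)]
handle [([0.434, 0.132, 0.007], 0.56)]
timer [([0.574, -0.034, 0.021], 0.9)]
tube_cutter [([0.308, 0.29, 0.015], 0.78)]
bottle_1 [([0.674, -0.124, 0.033], 0.92)]
catch []
keyhole [([0.428, 0.134, 0.007], 0.7)]
side [ 0.103 -0.583  0.834]
shaker [([0.509, 0.307, 0.069], 0.74)]
carrier [([0.428, 0.136, 0.002], 0.86)]
handle [([0.429, 0.13, 0.01], 0.96)]
timer [([0.574, -0.035, 0.016], 0.94)]
tube_cutter [([0.313, 0.286, 0.018], 0.59), ([0.46, 0.388, 0.08], 0.26)]
bottle_1 [([0.672, -0.124, 0.04], 0.89)]
catch [([0.458, 0.385, 0.079], 0.58)]
keyhole [([0.433, 0.134, 0.011], 0.85), ([0.578, -0.033, 0.017], 0.37)]
wrist [0.102 0.546 0.384]
shaker [([0.42, 0.343, 0.017], 0.59)]
carrier []
handle []
timer []
tube_cutter [([0.334, 0.299, 0.02], 0.54)]
bottle_1 []
catch []
keyhole []
```

View pics/scene.png

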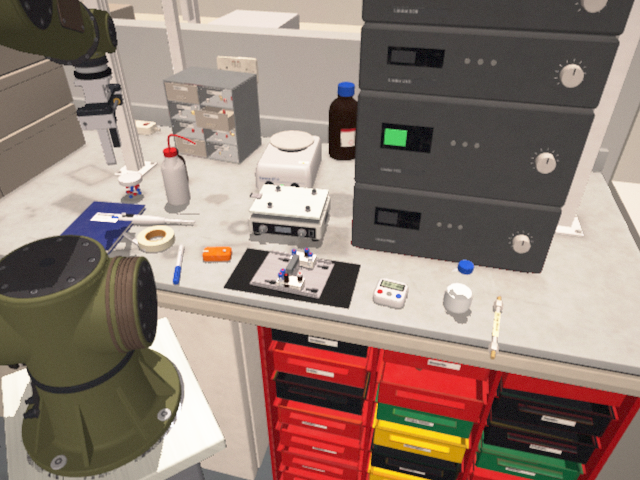

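The scene picture shows the carrier on its black mat at about (290,272), the shaker behind it at (290,210), the tube cutter at (217,255), the timer at (390,292) and the bottle at (458,295). Next I check that the way to a viewpoint above the carrier and shaker is clear.

```bash
cat >> h.py <<'E'
def plan(p,yaw,n=None):
    """rows (tool units) to TCP position p, tool down with yaw"""
    s=state();R=Rn.from_euler('xyz',s['orientation']);p0=np.array(s['eef_pos'])
    T=Rn.from_euler('xyz',[np.pi,0,yaw])
    rv=(R.inv()*T).as_rotvec();d=np.array(p)-p0
    m=max(np.linalg.norm(d)/.06,np.linalg.norm(rv)/np.radians(10))
    n=n or int(np.ceil(m)); print('min rows %.1f, n'%m,n)
    for k in range(n):
        Rk=R*Rn.from_rotvec(rv*k/n)
        print(np.round(np.r_[Rk.inv().apply(d/n)/.3,rv/n/(np.pi/4)],3).tolist())
E
python3 - <<'E'
from h import *
P=np.load('pics/scene0.npz')['P'].reshape(-1,3)
a=np.array([.171,.522]);b=np.array([.46,.21]);u=(b-a)/np.linalg.norm(b-a);n=np.array([-u[1],u[0]])
q=P[:,:2]-a;s=q@u;t=q@n
for lo in np.arange(0.1,.6,.05):
    for w in(.05,.1,.15):
        m=(s>lo)&(s<lo+.05)&(abs(t)<w)
        print(round(lo,2),w,P[m,2].max().round(3) if m.any() else None,end=' ')
    print()
c=get_calibration('wrist');print(np.round(np.array(c['R']),3),c['intrinsics'])
plan([.43,.20,.36],3.7)
E
```

```text
0.1 0.05 0.022 0.1 0.1 0.532 0.1 0.15 0.559 
0.15 0.05 0.051 0.15 0.1 0.051 0.15 0.15 0.051 
0.2 0.05 0.018 0.2 0.1 0.02 0.2 0.15 0.02 
0.25 0.05 0.022 0.25 0.1 0.022 0.25 0.15 0.081 
0.3 0.05 0.055 0.3 0.1 0.087 0.3 0.15 0.087 
0.35 0.05 0.053 0.35 0.1 0.086 0.35 0.15 0.086 
0.4 0.05 0.045 0.4 0.1 0.085 0.4 0.15 0.085 
0.45 0.05 0.045 0.45 0.1 0.083 0.45 0.15 0.083 
0.5 0.05 0.017 0.5 0.1 0.017 0.5 0.15 0.017 
0.55 0.05 0.56 0.55 0.1 0.56 0.55 0.15 0.56 
[[ 0.312  0.95   0.001]
 [ 0.92  -0.302  0.249]
 [ 0.237 -0.077 -0.968]] [[347.10490843   0.         323.82507856]
 [  0.         347.10490843 244.9133441 ]
 [  0.           0.           1.        ]]
min rows 7.4, n 8
[-0.144, -0.094, -0.064, -0.0, -0.0, -0.139]
[-0.133, -0.109, -0.064, -0.0, -0.0, -0.139]
[-0.12, -0.123, -0.064, -0.0, -0.0, -0.139]
[-0.106, -0.136, -0.064, -0.0, -0.0, -0.139]
[-0.091, -0.146, -0.064, -0.0, -0.0, -0.139]
[-0.074, -0.155, -0.064, -0.0, -0.0, -0.139]
[-0.057, -0.163, -0.064, -0.0, -0.0, -0.139]
[-0.039, -0.168, -0.064, -0.0, -0.0, -0.139]
```

Run:
```python
from h import *
P=np.load('pics/scene0.npz')['P'];
f=P.reshape(-1,3); f=f[(f[:,2]>.2)&(f[:,0]>.2)&(f[:,0]<1)&(f[:,1]>-.4)&(f[:,1]<.8)]
H,_,_=np.histogram2d(f[:,0],f[:,1],bins=[np.arange(.2,1.01,.05),np.arange(-.4,.81,.05)])
print(H.astype(int))
for uv in [(372,245),(545,270),(400,100),(290,262),(290,205)]: print(uv,P[uv[1],uv[0]].round(3))
```

```text
[[   0    0    0    0    0    0    0    0    0    0    0    0    0    0
     0    0   34  397  149  214    2    0    0    0]
 [   0    0    0    0    0    0    0    0    0    0    0    0    0    0
     0    0    0    0    0    0    0    0    0    0]
 [   0    0    0    0    0    0    0    0    0    0    0    0    0    0
     0    0    0    0    0    0    0    0    0    0]
 [   0    0    0    0    0    0    0    0    0    0    0    0    0    0
     0    0    0    0    0    0    0    0    0    0]
 [   0    0    0    0    0    0    0    0    0    0    0    0    0    0
     0    0    0    0    0    0    0    0    0    0]
 [   0    0    0    0    0    0    0    0    0    0    0    0    0    0
     0    0    0    0    0    0    0    0    0   22]
 [   0    0    0    0    0    0    0    0    0    0    0    0    0    0
     0    0    0    0    0    0    0    0   36  138]
 [   0    0    0    0    0    0    0    0    0    1 2560    0    0    0
     0    0    0    0    0    0    0    0  159  112]
 [   0    0    0    0    0    0    0    0    0 5997 1084    0    0    0
     0    0    0    0    0  
[... 358 characters left out ...]
    0    0    0    0    0    0    0    0]
 [   0    0    0    0  151 7351 1422    1    0    0    0    0    0    0
     0    0    0    0    0    2    5    0    0  209]
 [   0    0    0    0 3520 1511    0    0    0    0    0    0    0    0
     0    0    0    0    0  178   67    0  198  777]
 [   0    0    0    0    0    1    0    0    0    0    0    0    0    0
     0    0    0    0    0    0    0  194  781   56]
 [   0    0    0    0    0    0    0    0    0    0    0    0    0    0
     0    0    0    0    0    0    0  366   55   48]]
(372, 245) [0.614 0.09  0.05 ]
(545, 270) [ 0.941 -0.142  0.002]
(400, 100) [0.637 0.069 0.391]
(290, 262) [0.427 0.139 0.042]
(290, 205) [0.518 0.307 0.073]
```

>>> arm_command([
  [[-0.144,-0.094,-0.064,0,0,-0.139,1],[-0.133,-0.109,-0.064,0,0,-0.139,1],[-0.12,-0.123,-0.064,0,0,-0.139,1],[-0.106,-0.136,-0.064,0,0,-0.139,1]],
])

```text
time_s: 1.85
eef_pos: [0.3011, 0.36, 0.283]
orientation: [3.141, 0.0, -3.018]
wrist_force: [-0.2, 0.3, 0.7]
finger_gap: 0.0941
finger_force: 0.0
```

>>> arm_command([
  [[-0.091,-0.146,-0.064,0,0,-0.139,1],[-0.074,-0.155,-0.064,0,0,-0.139,1],[-0.057,-0.163,-0.064,0,0,-0.139,1],[-0.039,-0.168,-0.064,0,0,-0.139,1],[0,0,0,0,0,0,1]],
])

```text
time_s: 2.48
eef_pos: [0.4312, 0.1981, 0.36]
orientation: [-3.141, 0.002, -2.588]
wrist_force: [-0.3, 0.2, -0.6]
finger_gap: 0.0939
finger_force: 0.0
```

Run:
```python
from h import *
print(state()['eef_pos'],state()['orientation'])
im,d,c=grab('wrist','w1'); P=cloud(d,c);np.savez('pics/w1.npz',im=im,d=d,P=P,R=c['R'],t=c['t'],K=c['intrinsics'])
for l in ['shaker','carrier','handle','keyhole','catch']:
    print(l,[(np.round(x['location'],3).tolist(),round(x['p'],2)) for x in search_frame(l,'wrist')[:3]])
```

```text
[0.43116382 0.19807133 0.35998017] [-3.14103483e+00  1.56104238e-03 -2.58758131e+00]
shaker [([0.523, 0.316, 0.073], 0.6)]
carrier [([0.433, 0.139, 0.008], 0.82)]
handle [([0.426, 0.14, 0.007], 0.57)]
keyhole [([0.43, 0.138, 0.006], 0.98)]
catch []
```

View pics/w1.png

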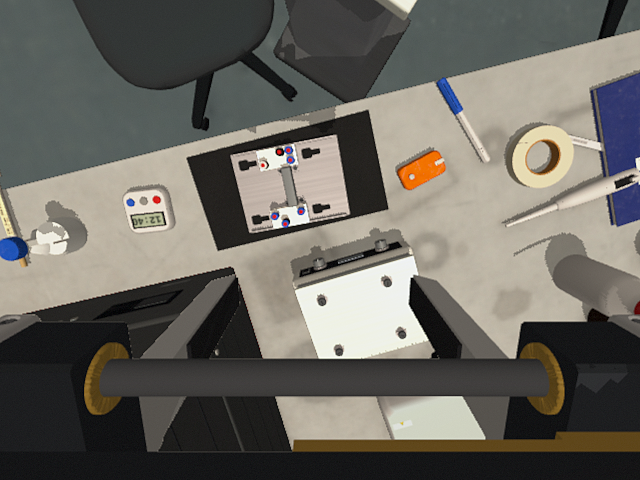

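The wrist view shows the carrier plate at about (232–352, 135–232) with its handle at (289,187), and the deck with its screws at (322,300), (387,282), (339,350) and (401,333). The front panel is on the upper side, so shaker +x points left in the image.

```bash
cat >> h.py <<'E'
def ray(uv,z,c):
    K=np.array(c['intrinsics']);R=np.array(c['R']);o=-R.T@np.array(c['t'])
    uv=np.atleast_2d(np.asarray(uv,float))
    d=np.c_[(uv-K[:2,2])/[K[0,0],K[1,1]],np.ones(len(uv))]@R
    return (o+d*((z-o[2])/d[:,2])[:,None])[:,:2]
def rigid(A,B):
    """A (body) -> B (world): yaw, origin, residuals"""
    A=np.array(A,float);B=np.array(B,float);a=A-A.mean(0);b=B-B.mean(0)
    y=np.arctan2((a[:,0]*b[:,1]-a[:,1]*b[:,0]).sum(),(a*b).sum())
    M=np.array([[np.cos(y),-np.sin(y)],[np.sin(y),np.cos(y)]])
    o=B.mean(0)-M@A.mean(0); return y,o,B-(A@M.T+o)
E
python3 - <<'E'
from h import *
f=np.load('pics/w1.npz');c=dict(R=f['R'],t=f['t'],intrinsics=f['K']);P=f['P']
# screws order: shaker x is image left, y is image down
A=[[48,-42],[-48,-42],[48,42],[-48,42]];uv=[(322,300),(387,282),(339,350),(401,333)]
y,o,r=rigid(np.array(A)/1000,ray(uv,.084,c));print('deck',y,o,r.round(4).tolist())
uv=[(232,155),(340,135),(352,213),(247,232)];A=np.array([[80,-60],[-80,-60],[-80,60],[80,60]])/1000
y,o,r=rigid(A,ray(uv,.007,c));print('carrier',y,o,r.round(4).tolist())
print('handle',P[187,289],ray([(289,187)],.041,c), 'deck z',P[320,360],P[300,322], 'mat',P[200,215])
print('handle ends',ray([(285,168),(293,207)],.041,c))
E
```

```text
deck -0.7201558361630249 [0.53109122 0.32582484] [[-0.0002, 0.0007], [0.0014, 0.0002], [-0.0014, 0.0004], [0.0002, -0.0013]]
carrier -0.8475885245479061 [0.43161812 0.14419624] [[0.0015, 0.0011], [-0.0007, 0.0022], [-0.0033, 0.0002], [0.0026, -0.0035]]
handle [0.43300939 0.14239442 0.03962139] [[0.43283278 0.14244524]] deck z [0.5400624  0.32900163 0.07545803] [0.53941434 0.26342553 0.08355766] mat [0.51527556 0.05371735 0.00147789]
handle ends [[0.41302178 0.12438936]
 [0.45443922 0.16173434]]
```

Run:
```python
from h import *
plan([.432,.143,.16],-2.416)
```

```text
min rows 3.5, n 4
[0.023, -0.042, 0.166, 0.0, -0.0, -0.053]
[0.025, -0.041, 0.166, 0.0, -0.0, -0.053]
[0.027, -0.04, 0.166, 0.0, -0.0, -0.053]
[0.029, -0.039, 0.166, 0.0, -0.0, -0.053]
```

>>> arm_command([
  [[0.023,-0.042,0.166,0,0,-0.055,1],[0.025,-0.041,0.166,0,0,-0.055,1],[0.027,-0.04,0.166,0,0,-0.055,1],[0.029,-0.039,0.166,0,0,-0.055,1],[0,0,0,0,0,0,1]],
])

```text
time_s: 3.4
eef_pos: [0.4308, 0.1421, 0.1577]
orientation: [3.139, -0.005, -2.413]
wrist_force: [0.3, 0.9, 0.7]
finger_gap: 0.094
finger_force: 0.0
```

Run:
```python
from h import *
s=state();print(s['eef_pos'],s['orientation'])
im,d,c=grab('wrist','w2'); P=cloud(d,c);np.savez('pics/w2.npz',im=im,d=d,P=P,R=c['R'],t=c['t'],K=c['intrinsics'],e=s['eef_pos'],o=s['orientation'])
```

```text
[0.43079607 0.14214621 0.15768642] [ 3.13887493 -0.0050466  -2.41283935]
```

View pics/w2.png

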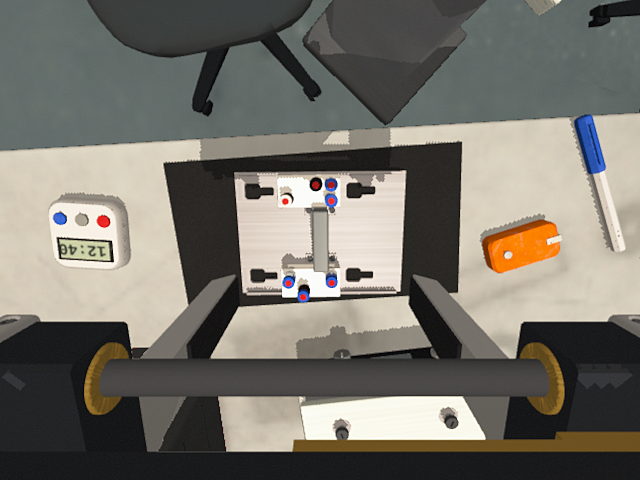

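The carrier is centred between the fingers. Its keyholes are dark blobs at about (258,191), (263,275), (360,190) and (358,274), round ends to the left (+x), and the handle bar is at (320,240).

Run:
```python
from h import *
f=np.load('pics/w2.npz');c=dict(R=f['R'],t=f['t'],intrinsics=f['K']);P=f['P']
g=cv2.cvtColor(f['im'],cv2.COLOR_RGB2GRAY)
def blob(x,y,w=22,h=12,th=70):
    m=(g[y-h:y+h,x-w:x+w]<th).astype(np.uint8);n,l,st,ct=cv2.connectedComponentsWithStats(m)
    k=1+np.argmax(st[1:,4]);return ct[k]+[x-w,y-h],st[k]
uv=[]
for q in [(259,191),(361,190),(263,275),(358,275)]:
    b,st=blob(*q);uv.append(b);print(b.round(1),st)
A=np.array([[59.4,-42],[-36.6,-42],[59.4,42],[-36.6,42]])/1000
y,o,r=rigid(A,ray(uv,.006,c));print('carrier',y,o,(1000*r).round(1).tolist())
# handle by height
w=ray([(320,240)],.041,c)[0]
hp=P[215:265,300:340].reshape(-1,3);hp=hp[(hp[:,2]>.034)&(hp[:,2]<.046)]
e=cv2.minAreaRect((hp[:,:2]*1000).astype(np.float32));print('handle',w,e,hp[:,2].mean())
```

```text
[256.5 191. ] [  8   5  28  15 300]
[358.1 190. ] [  8   5  28  15 306]
[261.5 275.5] [ 10   7  26  12 233]
[357.3 274.4] [ 11   6  26  12 231]
carrier -0.830837036425557 [0.43339478 0.1416675 ] [[-0.1, -0.2], [0.0, -0.1], [0.1, 0.0], [-0.0, 0.3]]
handle [0.43163767 0.14033647] ((432.1042175292969, 140.0855712890625), (44.528038024902344, 13.334203720092773), 41.871246337890625) 0.040235770417868764
```

Run:
```python
from h import *
plan([.433,.141,.015],-2.403,5)
```

```text
min rows 2.4, n 5
[0.0, -0.001, 0.097, 0.0, -0.0, -0.003]
[0.0, -0.001, 0.097, 0.0, -0.0, -0.003]
[0.0, -0.001, 0.097, 0.0, -0.0, -0.003]
[0.0, -0.001, 0.097, 0.0, -0.0, -0.003]
[0.0, -0.001, 0.097, 0.0, -0.0, -0.003]
```

>>> arm_command([
  [[0,-0.001,0.097,0,0,-0.003,0.6],[0,-0.001,0.097,0,0,-0.003,0.6],[0,-0.001,0.097,0,0,-0.003,0.6],[0,-0.001,0.097,0,0,-0.003,0.6],[0,-0.001,0.09,0,0,-0.003,0.6],[0,0,0,0,0,0,0.6],[0,0,0,0,0,0,0.6]],
], force=25)

```text
time_s: 4.32
eef_pos: [0.4348, 0.142, 0.0185]
orientation: [-3.14, 0.002, -2.4]
wrist_force: [-0.3, 0.6, -0.6]
finger_gap: 0.0563
finger_force: 0.0
```

>>> arm_command([
  [[0.006,0,0.012,0,0,0,0.6],[0,0,0,0,0,0,0.3],[0,0,0,0,0,0,0],[0,0,0,0,0,0,0],[0,0,0,0,0,0,0],[0,0,0,0,0,0,0]],
], force=25)

```text
time_s: 5.08
eef_pos: [0.4322, 0.14, 0.0129]
orientation: [-3.142, -0.0, -2.4]
wrist_force: [1.1, -1.3, 0.5]
finger_gap: 0.0138
finger_force: 25.0
```

Gripped (gap 13.8 mm, 25 N). Next I lift it, then go past the deck's far side, where the wrist camera sees both the deck and the held plate.

>>> arm_command([
  [[0,0,-0.03,0,0,0,0],[0,0,-0.08,0,0,0,0],[0,0,-0.14,0,0,0,0],[0,0,-0.16,0,0,0,0],[0,0,-0.16,0,0,0,0],[0,0,-0.12,0,0,0,0],[0,0,0,0,0,0,0]],
])

```text
time_s: 5.95
eef_pos: [0.4327, 0.1402, 0.2216]
orientation: [-3.14, 0.003, -2.4]
wrist_force: [-1.3, -0.2, -7.2]
finger_gap: 0.014
finger_force: 25.0
```

Run:
```python
from h import *
s=state();print(s['eef_pos'],s['orientation'],s['wrist_force'],s['finger_gap'])
a=[.47,.29,.22];plan(a,-2.35)
# second leg from there
R=Rn.from_euler('xyz',[np.pi,0,-2.35]);T=Rn.from_euler('xyz',[np.pi,0,-2.291]);d=np.array([.6,.402,.22])-a
print(np.linalg.norm(d)/.06,(R.inv().apply(d)/.3/4).round(3),((R.inv()*T).as_rotvec()/4/.785).round(3))
```

```text
[0.43273474 0.1401738  0.22164947] [-3.13966473  0.00340285 -2.40044628] [-1.27965416 -0.22564529 -7.24195074] 0.013996309489592974
min rows 2.6, n 3
[-0.143, 0.095, 0.002, -0.001, 0.001, -0.021]
[-0.145, 0.092, 0.002, -0.001, 0.001, -0.021]
[-0.146, 0.09, 0.002, -0.001, 0.001, -0.021]
2.8598756771735534 [-0.143 -0.011 -0.   ] [ 0.     0.    -0.019]
```

>>> arm_command([
  [[-0.143,0.095,0,0,0,-0.021,0],[-0.145,0.092,0,0,0,-0.021,0],[-0.146,0.09,0,0,0,-0.021,0],[-0.143,-0.011,0,0,0,-0.019,0],[-0.143,-0.011,0,0,0,-0.019,0],[-0.143,-0.011,0,0,0,-0.019,0],[-0.143,-0.011,0,0,0,-0.019,0],[0,0,0,0,0,0,0]],
])

```text
time_s: 6.95
eef_pos: [0.5975, 0.4064, 0.2136]
orientation: [3.139, -0.006, -2.29]
wrist_force: [0.3, -1.5, -7.6]
finger_gap: 0.0136
finger_force: 25.0
```

>>> arm_command([
  [[0,0,0,0,0,0,0],[0,0,0,0,0,0,0]],
])

```text
time_s: 7.2
eef_pos: [0.5968, 0.4049, 0.2197]
orientation: [3.142, -0.0, -2.292]
wrist_force: [-0.9, -0.9, -6.3]
finger_gap: 0.0144
finger_force: 25.0
```

Run:
```python
from h import *
s=state();print(s['eef_pos'],s['orientation'],s['wrist_force'],np.abs(s['qvel']).max())
im,d,c=grab('wrist','w3'); P=cloud(d,c);np.savez('pics/w3.npz',im=im,d=d,P=P,R=c['R'],t=c['t'],K=c['intrinsics'],e=s['eef_pos'],o=s['orientation'])
```

```text
[0.59675963 0.40492844 0.21974721] [ 3.14150827e+00 -3.95889335e-04 -2.29159189e+00] [-0.91335035 -0.90627374 -6.3178526 ] 0.011124638957702928
```

View pics/w3.png

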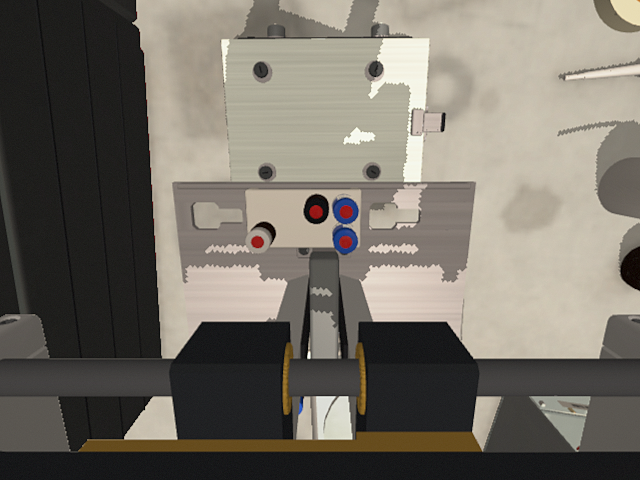

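All four screws show, at about (262,70), (375,69), (266,172) and (373,172), with the catch at (425,121) to the right. The held plate's front edge is at row 183, and its front keyholes are at (217,215) and (395,215). I enlarge both for sub-millimetre reading.

Run:
```python
import cv2,numpy as np
im=cv2.imread('pics/w3.png');o=[]
for x,y in [(262,70),(375,70),(266,172),(373,172)]:
    o.append(cv2.resize(im[y-15:y+15,x-15:x+15],(300,300),interpolation=cv2.INTER_NEAREST)[:, :])
a=np.vstack([np.hstack([cv2.resize(i,(240,240)) for i in o[:2]]),np.hstack([cv2.resize(i,(240,240)) for i in o[2:]])])
b=np.vstack([cv2.resize(im[195:235,x-32:x+32],(320,200),interpolation=cv2.INTER_NEAREST) for x in (217,395)])
b=np.vstack([b,np.zeros((80,320,3),np.uint8)])
cv2.imwrite('pics/crop.png',np.hstack([a,b]))
```

```text
(no output)
```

View pics/crop.png

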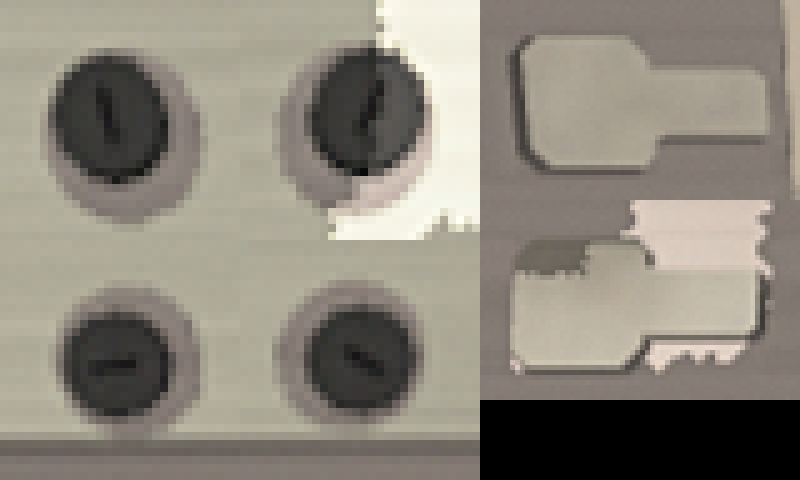

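```bash
cat > m.py <<'E'
from h import *
def screws(im,c,pts,th=85,z=.084):
    g=cv2.cvtColor(im,cv2.COLOR_RGB2GRAY);uv=[]
    for x,y in pts:
        G=cv2.resize(g[y-14:y+14,x-14:x+14],None,fx=8,fy=8,interpolation=cv2.INTER_CUBIC)
        m=(G<th).astype(np.uint8);n,l,st,_=cv2.connectedComponentsWithStats(m);k=1+np.argmax(st[1:,4])
        a,b,w,h,_=st[k];uv.append([x-14+(a+w/2)/8-.5+.0,y-14+(b+w/2)/8-.5]);print(np.round(uv[-1],2),w/8,h/8)
    A=np.array([[48,-42],[-48,-42],[48,42],[-48,42]])/1000
    return rigid(A[:len(pts)],ray(uv,z,c))
E
python3 - <<'E'
from m import *
f=np.load('pics/w3.npz');c=dict(R=f['R'],t=f['t'],intrinsics=f['K']);e=f['e'];print(e,f['o'])
y,o,r=screws(f['im'],c,[(262,70),(375,70),(266,172),(373,172)]);print('deck',y,o,(r*1e3).round(2).tolist())
W=ray([(216.6,215.0),(394.3,215.7)],e[2]-.0099+.004,c)
y2,o2,r=rigid(np.array([[57.75,-42],[-38.25,-42]])/1000,W);print('carrier',y2,o2,(r*1e3).round(2).tolist())
M=lambda a:np.array([[np.cos(a),-np.sin(a)],[np.sin(a),np.cos(a)]])
print('tcp in carrier mm',1e3*M(y2).T@(e[:2]-o2),'yaw tool-carrier',f['o'][2]-y2)
t=o+M(y)@[-.016,0];print('carrier goal',t, 'shift in deck axes mm',1e3*M(y).T@(t-o2),'dyaw',y-y2)
E
```

```text
[0.59675963 0.40492844 0.21974721] [ 3.14150827e+00 -3.95889335e-04 -2.29159189e+00]
[260.31  68.81] 14.625 16.25
[375.19  67.56] 14.375 16.125
[265.31 172.31] 13.625 13.375
[372.69 171.81] 13.875 13.5
deck -0.7128698732048981 [0.53384475 0.32789465] [[-0.34, 0.33], [0.3, -0.49], [-0.37, 0.18], [0.4, -0.03]]
carrier -0.7250735592034167 [0.59726403 0.40649945] [[-0.2, 0.18], [0.2, -0.18]]
tcp in carrier mm [ 0.6643538  -1.51033391] yaw tool-carrier -1.566518335307563
carrier goal [0.52174094 0.33835877] shift in deck axes mm [ -12.56780802 -100.94027886] dyaw 0.01220368599851851
```

Run:
```python
from h import *
plan([.5208,.3369,.108],-2.2825,5)
```

```text
min rows 2.5, n 5
[0.068, 0.008, 0.075, -0.0, 0.0, -0.002]
[0.068, 0.008, 0.075, -0.0, 0.0, -0.002]
[0.068, 0.008, 0.075, -0.0, 0.0, -0.002]
[0.068, 0.008, 0.075, -0.0, 0.0, -0.002]
[0.068, 0.009, 0.075, -0.0, 0.0, -0.002]
```

>>> arm_command([
  [[0.068,0.008,0.075,0,0,-0.002,0],[0.068,0.008,0.075,0,0,-0.002,0],[0.068,0.008,0.075,0,0,-0.002,0],[0.068,0.008,0.075,0,0,-0.002,0],[0.068,0.009,0.075,0,0,-0.003,0],[0,0,0,0,0,0,0],[0,0,0,0,0,0,0],[0,0,0,0,0,0,0]],
])

```text
time_s: 8.25
eef_pos: [0.5216, 0.3372, 0.1085]
orientation: [-3.141, 0.002, -2.283]
wrist_force: [0.3, -0.2, -7.4]
finger_gap: 0.0138
finger_force: 25.0
```

Run:
```python
from h import *
s=state();print(s['eef_pos'],s['orientation'],s['wrist_force'],np.abs(s['qvel']).max())
im,d,c=grab('wrist','w4'); np.savez('pics/w4.npz',im=im,d=d,R=c['R'],t=c['t'],K=c['intrinsics'],e=s['eef_pos'],o=s['orientation'])
b=np.vstack([cv2.resize(im[190:240,x-45:x+45,::-1],(540,300),interpolation=cv2.INTER_NEAREST) for x in (217,395)])
cv2.imwrite('pics/w4c.png',b)
```

```text
[0.52157652 0.33718348 0.10846082] [-3.14092965e+00  1.95711044e-03 -2.28262340e+00] [ 0.30165207 -0.24234126 -7.43710172] 0.00603046014008097
```

View pics/w4c.png

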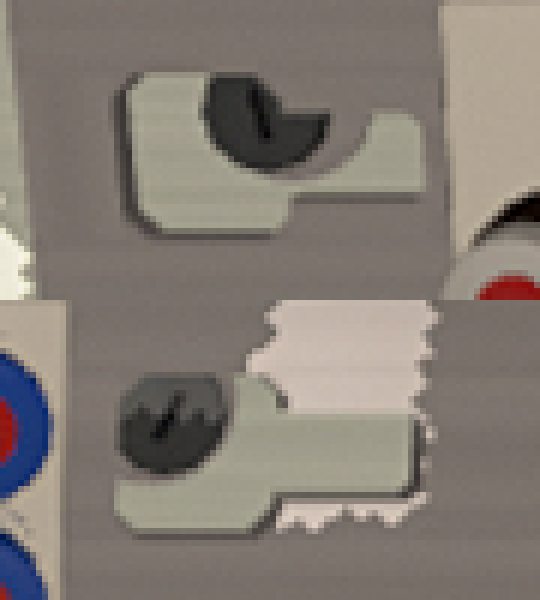

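Run:
```python
from m import *
f=np.load('pics/w4.npz');c=dict(R=f['R'],t=f['t'],intrinsics=f['K']);e=f['e']
S=ray([(216,207.7),(377.25,208.25)],.084,c);H=ray([(216.75,215.2),(394.1,215.2)],e[2]-.0099+.004,c)
print('spacing',np.linalg.norm(S[0]-S[1]),np.linalg.norm(H[0]-H[1]))
y,o,r=rigid(np.array([[48,-42],[-48,-42]])/1000,S);y2,o2,r2=rigid(np.array([[57.75,-42],[-38.25,-42]])/1000,H)
M=lambda a:np.array([[np.cos(a),-np.sin(a)],[np.sin(a),np.cos(a)]])
print('deck',y,o,'carrier',y2,o2,'tcp in carrier',1e3*M(y2).T@(e[:2]-o2))
print('carrier must shift (deck axes, mm)',1e3*M(y).T@(o-o2)-[16,0],'dyaw',y-y2)
```

```text
spacing 0.09479970346576351 0.09524050859832012
deck -0.7153951564818748 [0.53327801 0.3274695 ] carrier -0.7119716029363169 [0.52189771 0.33875668] tcp in carrier [ 0.78464902 -1.40087504]
carrier must shift (deck axes, mm) [-0.0063164  -1.05543636] dyaw -0.0034235535455579003
```

>>> arm_command([
  [[0.0027,0,0.02,0,0,0,0],[0,0,0.02,0,0,0,0],[0,0,0,0,0,0,0],[0,0,0,0,0,0,0]],
])

```text
time_s: 8.8
eef_pos: [0.5204, 0.3361, 0.0953]
orientation: [-3.142, -0.0, -2.283]
wrist_force: [-0.1, -0.2, -6.0]
finger_gap: 0.0138
finger_force: 25.0
```

>>> arm_command([
  [[0,0,0.006,0,0,0,0],[0,0,0.006,0,0,0,0],[0,0,0,0,0,0,0]],
])

```text
time_s: 9.18
eef_pos: [0.5203, 0.336, 0.0916]
orientation: [3.141, -0.0, -2.283]
wrist_force: [0.3, 0.1, -6.4]
finger_gap: 0.0136
finger_force: 25.0
```

>>> arm_command([
  [[0,0,0.006,0,0,0,0],[0,0,0.006,0,0,0,0],[0,0,0,0,0,0,0]],
])

```text
time_s: 9.55
eef_pos: [0.5203, 0.3361, 0.088]
orientation: [3.142, -0.0, -2.283]
wrist_force: [0.1, -0.5, -5.5]
finger_gap: 0.0141
finger_force: 25.0
```

>>> arm_command([
  [[0,0,0.007,0,0,0,0],[0,0,0,0,0,0,0]],
])

```text
time_s: 9.8
eef_pos: [0.5203, 0.3361, 0.0859]
orientation: [3.142, -0.0, -2.283]
wrist_force: [0.4, 0.1, -4.6]
finger_gap: 0.0141
finger_force: 25.0
```

>>> arm_command([
  [[0,0,0.005,0,0,0,0],[0,0,0.002,0,0,0,0],[0,0,0,0,0,0,0]],
])

```text
time_s: 10.18
eef_pos: [0.5204, 0.3361, 0.0841]
orientation: [-3.141, 0.0, -2.283]
wrist_force: [-0.1, -0.7, -3.4]
finger_gap: 0.0143
finger_force: 25.0
```

Run:
```python
from h import *
s=state();print(s['eef_pos'],s['wrist_force'],s['moment'])
im,d,c=grab('wrist','w5'); np.savez('pics/w5.npz',im=im,d=d,R=c['R'],t=c['t'],K=c['intrinsics'],e=s['eef_pos'],o=s['orientation'])
```

```text
[0.52042145 0.33609818 0.08410953] [-0.05004078 -0.69665297 -3.43858282] [0.13628063 0.11254062 0.01550391]
```

View pics/w5.png

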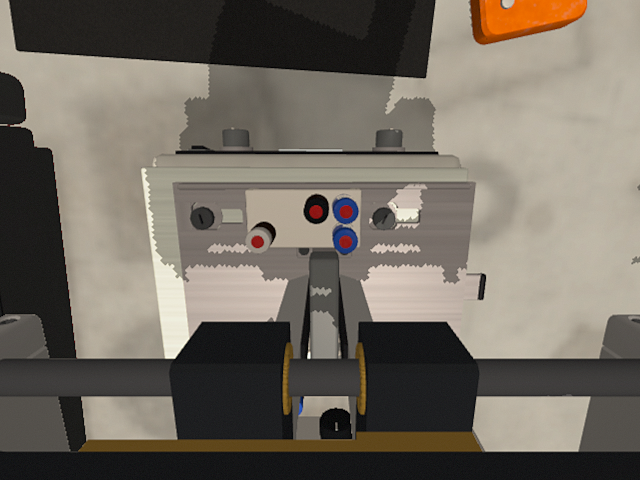

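The screw heads stand in the keyholes' round ends at (202,217) and (383,217), so the plate is over them. I lower the last bit.

>>> arm_command([
  [[0,0,0.003,0,0,0,0],[0,0,0,0,0,0,0],[0,0,0,0,0,0,0]],
])

```text
time_s: 10.6
eef_pos: [0.5207, 0.3363, 0.0841]
orientation: [-3.141, 0.001, -2.283]
wrist_force: [-2.4, -1.0, 5.6]
finger_gap: 0.0138
finger_force: 25.0
```

>>> arm_command([
  [[0,0,-0.002,0,0,0,0],[0,-0.01,0,0,0,0,0],[0,-0.01,0,0,0,0,0],[0,-0.005,0,0,0,0,0],[0,0,0,0,0,0,0]],
])

```text
time_s: 11.22
eef_pos: [0.5266, 0.3311, 0.084]
orientation: [-3.141, 0.001, -2.283]
wrist_force: [0.2, 2.3, 4.9]
finger_gap: 0.0138
finger_force: 25.0
```

>>> arm_command([
  [[0,-0.005,-0.001,0,0,0,0],[0,-0.01,0,0,0,0,0],[0,-0.007,0,0,0,0,0],[0,0,0,0,0,0,0]],
])

```text
time_s: 11.72
eef_pos: [0.5313, 0.3266, 0.0841]
orientation: [-3.141, 0.0, -2.283]
wrist_force: [-0.0, 0.3, 5.0]
finger_gap: 0.0141
finger_force: 25.0
```

Run:
```python
from h import *
s=state();print(s['eef_pos'],s['wrist_force'])
im,d,c=grab('wrist','w6'); np.savez('pics/w6.npz',im=im,d=d,R=c['R'],t=c['t'],K=c['intrinsics'],e=s['eef_pos'],o=s['orientation'])
cv2.imwrite('pics/w6c.png',cv2.resize(im[140:320,140:500,::-1],(720,360)))
```

```text
[0.53129443 0.32658434 0.08405644] [-0.0105255   0.33677644  5.00018347]
```

View pics/w6c.png

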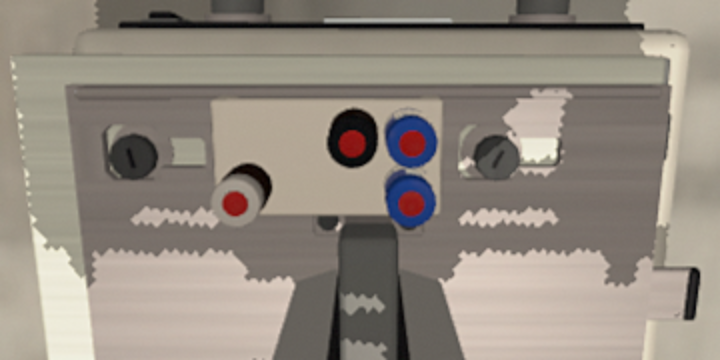

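The screws have moved only about 3 mm along the slots (to (207,218) and (388,218)), so the deck is sliding along too. I ease the down-force and keep pushing towards the buffer.

>>> arm_command([
  [[0,0,-0.002,0,0,0,0],[0,-0.01,0,0,0,0,0],[0,-0.01,0,0,0,0,0],[0,-0.007,0,0,0,0,0],[0,0,0,0,0,0,0]],
])

```text
time_s: 12.4
eef_pos: [0.5372, 0.3212, 0.0841]
orientation: [3.142, -0.001, -2.283]
wrist_force: [0.9, -0.4, -3.3]
finger_gap: 0.0135
finger_force: 25.0
```

>>> arm_command([
  [[0,-0.007,0,0,0,0,0],[0,-0.007,0,0,0,0,0],[0,0,0,0,0,0,0]],
])

```text
time_s: 12.78
eef_pos: [0.5404, 0.3186, 0.0844]
orientation: [-3.142, -0.0, -2.283]
wrist_force: [0.1, -0.6, -5.4]
finger_gap: 0.0134
finger_force: 25.0
```

```bash
cat >> m.py <<'E'
def inslot(name):
    im,d,c=grab('wrist',name);g=cv2.cvtColor(im,cv2.COLOR_RGB2GRAY);s=state()
    for a,b in((190,244),(370,424)):
        m=(g[206:230,a:b]<75).astype(np.uint8);n,l,st,ct=cv2.connectedComponentsWithStats(m);k=1+np.argmax(st[1:,4])
        print('screw u',ct[k][0]+a,'edges',st[k][0]+a,st[k][0]+a+st[k][2],'area',st[k][4])
    print(s['eef_pos'],s['wrist_force'])
E
python3 -c "
from m import *
inslot('w7')
g=cv2.cvtColor(np.load('pics/w5.npz')['im'],cv2.COLOR_RGB2GRAY)
for a,b in((190,244),(370,424)):
    m=(g[206:230,a:b]<75).astype(np.uint8);n,l,st,ct=cv2.connectedComponentsWithStats(m);k=1+np.argmax(st[1:,4]);print(ct[k][0]+a,st[k])
"
```

```text
screw u 229.5279805352798 edges 218 242 area 411
screw u 405.96 edges 399 422 area 75
[0.54033441 0.31865544 0.08440658] [ 0.90922607 -0.44883417 -4.75105657]
201.76696832579185 [  0   0  25  24 442]
380.52232142857144 [  2   1  21  19 224]
```

The screws are now about 14.4 mm along the slots, roughly 1.5 mm short of home.

>>> arm_command([
  [[0,-0.005,0,0,0,0,0],[0,-0.003,0,0,0,0,0],[0,0,0,0,0,0,0],[0,0,0,0,0,0,0]],
])

```text
time_s: 13.32
eef_pos: [0.5421, 0.3172, 0.0845]
orientation: [3.142, -0.0, -2.283]
wrist_force: [-0.4, -0.3, -6.0]
finger_gap: 0.014
finger_force: 25.0
```

```bash
python3 -c "
from m import *
inslot('w8')"
```

```text
screw u 233.23350253807106 edges 223 244 area 394
screw u 408.83116883116884 edges 403 422 area 77
[0.54207957 0.31722965 0.08446116] [ 0.25155058 -0.62394648 -6.44517385]
```

>>> arm_command([
  [[0,0,0.002,0,0,0,0],[0,-0.004,0,0,0,0,0],[0,-0.004,0,0,0,0,0],[0,0,0,0,0,0,0]],
])

```text
time_s: 13.88
eef_pos: [0.5431, 0.3166, 0.0841]
orientation: [3.14, -0.0, -2.282]
wrist_force: [-7.3, 5.1, -2.1]
finger_gap: 0.0139
finger_force: 25.0
```

Run:
```python
from m import *
inslot('w9')
im=cv2.imread('pics/w9.png')
cv2.imwrite('pics/w9c.png',cv2.resize(im[150:330,160:520],(720,360)))
```

```text
screw u 234.5753424657534 edges 225 244 area 365
screw u 411.0405405405405 edges 406 424 area 74
[0.54311832 0.31662106 0.08408441] [-7.32173482  4.83637655 -2.23818309]
```

View pics/w9c.png

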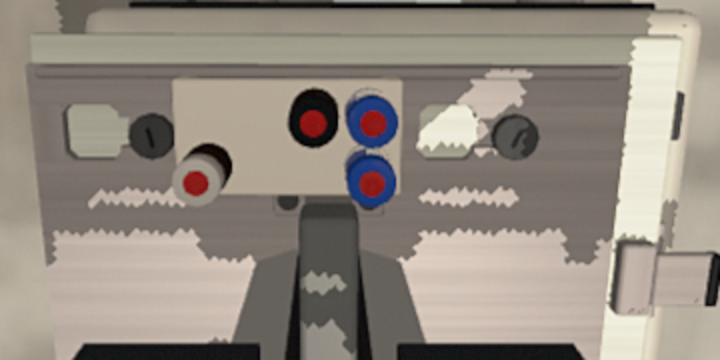

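The slots are home: the screws are at the slot ends, the catch tongue stands clear behind the rear edge at right, and the push met a 9 N end stop. I relax the push, set it down and open.

>>> arm_command([
  [[0,0.004,0.001,0,0,0,0],[0,0,0,0,0,0,0],[0,0,0,0,0,0,0.3],[0,0,0,0,0,0,0.5],[0,0,0,0,0,0,0.6],[0,0,0,0,0,0,0.6]],
])

```text
time_s: 14.68
eef_pos: [0.5431, 0.3164, 0.0837]
orientation: [-3.141, 0.0, -2.283]
wrist_force: [0.6, -0.2, -0.3]
finger_gap: 0.0506
finger_force: 0.0
```

>>> arm_command([
  [[0,0,-0.03,0,0,0,0.6],[0,0,-0.1,0,0,0,0.6],[0,0,-0.15,0,0,0,0.6],[0,0,-0.15,0,0,0,0.6],[0.1,0,-0.03,0,0,0,0.6],[0,0,0,0,0,0,0.6],[0,0,0,0,0,0,0.6]],
])

```text
time_s: 15.55
eef_pos: [0.5236, 0.294, 0.2217]
orientation: [3.142, 0.0, -2.283]
wrist_force: [-0.1, -0.4, -0.7]
finger_gap: 0.0563
finger_force: 0.0
```

Run:
```python
from h import *
s=state();print(s['eef_pos'],s['wrist_force'],s['finger_gap'])
im,d,c=grab('wrist','w10');P=cloud(d,c);np.savez('pics/w10.npz',im=im,d=d,P=P,R=c['R'],t=c['t'],K=c['intrinsics'])
```

```text
[0.52362655 0.29396048 0.22165719] [-0.13393391 -0.37691236 -0.71304686] 0.05633165884172934
```

View pics/w10.png

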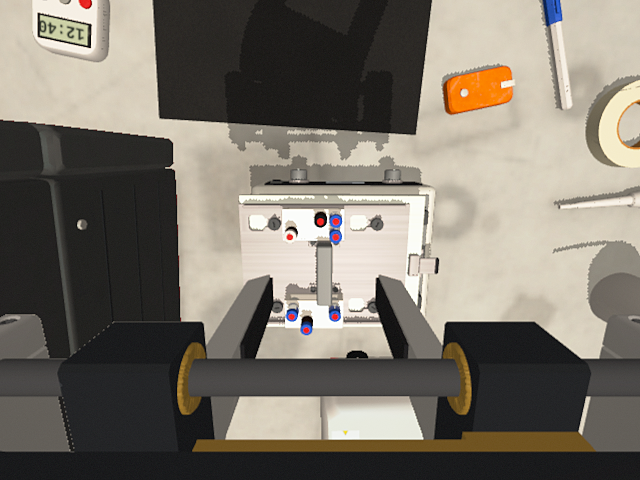

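The carrier lies on the deck, its screws at the slot ends (272,223) and (376,223), and the catch tongue is at (413,263) behind the plate's rear edge. One depth check, then I hand in.

Run:
```python
from h import *
f=np.load('pics/w10.npz');P=f['P'];c=dict(R=f['R'],t=f['t'],intrinsics=f['K'])
z=lambda u,v:np.median(P[v-2:v+3,u-2:u+3,2]).round(4)
print('plate',z(260,250),z(390,250),z(290,270),z(380,215),'tongue',[z(u,263) for u in range(404,424,3)],'deck',z(415,235),z(416,300))
y,o,r=rigid(np.array([[48,-42],[-48,-42]])/1000,ray([(273,223.5),(376,223.5)],.084,c));print(y,o)
q=ray([(240,262),(408,263)],.078,c);print('plate length',np.linalg.norm(q[0]-q[1]))
b=np.array([np.cos(y),np.sin(y)]);print('along x from deck centre',(q-o)@b,(ray([(408,263),(421,263)],.079,c)-o)@b)
```

```text
plate 0.0775 0.0773 0.0774 0.0774 tongue [np.float64(0.0771), np.float64(0.0753), np.float64(0.0779), np.float64(0.0783), np.float64(0.0783), np.float64(0.0781), np.float64(0.0781)] deck 0.0736 0.0731
-0.7122380618102346 [0.54295458 0.31894107]
plate length 0.16328160430129948
along x from deck centre [ 0.08203573 -0.08124258] [-0.08098749 -0.09359471]
```

```bash
python3 -c "
from cell import *
print(hand_in())"
```

```text
the job is handed in; nothing more can be done
None
```

I handed the job in at about 15.6 s: the carrier lies flat on the deck, its slots fully home and the catch up behind the plate, and the gripper has let go and is clear. I checked this by camera and depth; the hand-in gave no verdict.

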